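Close the graded canisters from a stack of lids

TASK

Four clean steel canisters stand open on the bench and their lids are piled in one stack, the smallest on top. Take the stack apart and close every canister with the lid of its own size, plug down in the mouth and lying flat on the rim, ready for the autoclave. Set the lids down rather than dropping them, and leave the canisters standing where they are.

Things in the scene. Friction and masses are not known exactly. Their poses are not given: they have to be found in the camera images.
- lid_a: largest lid, plain steel, lies plug down on the bench, at the bottom of the stack. Grip rim 68 mm across, 12 mm deep; under it a plug 45 mm across, 8 mm deep, its foot tapered to 35 mm; in the top a dish 44 mm across, 3.5 mm deep. Origin: centre of the plug's lower end; z up; rim at z = 8 to 20 mm. Seated, its origin is 8 mm below the canister's rim.
- lid_b: second largest lid, plain steel, stacked on lid_a. Grip rim 59 mm across, 12 mm deep; under it a plug 36 mm across, 8 mm deep, its foot tapered to 26 mm; in the top a dish 35 mm across, 3.5 mm deep. Origin: centre of the plug's lower end; z up; rim at z = 8 to 20 mm. Seated, its origin is 8 mm below the canister's rim. In the stack its origin is 16.5 mm above the lower lid's and its rim begins 4.5 mm above that lid's top.
- lid_c: third largest lid, plain steel, stacked on lid_b. Grip rim 50 mm across, 12 mm deep; under it a plug 27 mm across, 8 mm deep, its foot tapered to 17 mm; in the top a dish 26 mm across, 3.5 mm deep. Origin: centre of the plug's lower end; z up; rim at z = 8 to 20 mm. Seated, its origin is 8 mm below the canister's rim. In the stack its origin is 16.5 mm above the lower lid's and its rim begins 4.5 mm above that lid's top.
- lid_d: smallest lid, plain steel, on top of the stack. Grip rim 41 mm across, 12 mm deep; under it a plug 18 mm across, 8 mm deep, its foot tapered to 8 mm; in the top a dish 17 mm across, 3.5 mm deep. Origin: centre of the plug's lower end; z up; rim at z = 8 to 20 mm. Seated, its origin is 8 mm below the canister's rim. In the stack its origin is 16.5 mm above the lower lid's and its rim begins 4.5 mm above that lid's top.
- canister_a: the largest open canister, plain steel, loose, standing upright on the bench: round, outside 60 mm, mouth 54 mm across (its own lid's plug has 4.5 mm to spare all round and the lid's rim overhangs by 4 mm), rim at 92 mm height. Belongs to lid_a. Origin: centre of its underside; z up.
- canister_b: the second largest open canister, plain steel, loose, standing upright on the bench: round, outside 51 mm, mouth 45 mm across (its own lid's plug has 4.5 mm to spare all round and the lid's rim overhangs by 4 mm), rim at 78 mm height. Belongs to lid_b. Origin: centre of its underside; z up.
- canister_c: the third largest open canister, plain steel, loose, standing upright on the bench: round, outside 42 mm, mouth 36 mm across (its own lid's plug has 4.5 mm to spare all round and the lid's rim overhangs by 4 mm), rim at 64 mm height. Belongs to lid_c. Origin: centre of its underside; z up.
- canister_d: the smallest open canister, plain steel, loose, standing upright on the bench: round, outside 33 mm, mouth 27 mm across (its own lid's plug has 4.5 mm to spare all round and the lid's rim overhangs by 4 mm), rim at 52 mm height. Belongs to lid_d. Origin: centre of its underside; z up.

How it is judged:
At the end, for the whole second after the job is handed in: Each of the four lids is seated on the canister of its own size: axes within 8 mm, the lid level within 0.08 rad and resting on the rim (height within 3 mm of fully seated), right way up; every canister upright and within 3 cm of where it stood; all at rest (horizontal distance between lid_a and canister_a below 0.008 m and z of lid_a in the frame of canister_a between 0.081 and 0.087 m and angle between the z axis of lid_a and the z axis of canister_a, either way round below 0.08 rad and angle between each of canister_a, canister_b, canister_c, canister_d's own z axis and vertical below 0.05 rad and angle between each of lid_a, lid_b, lid_c, lid_d's own z axis and vertical below 0.08 rad and distance of each of canister_a, canister_b, canister_c, canister_d from where it was at the start of the episode below 0.03 m and linear speed of each of lid_a, canister_a, lid_b, canister_b, lid_c, canister_c, lid_d, canister_d below 0.02 m/s and horizontal distance between lid_b and canister_b below 0.008 m and z of lid_b in the frame of canister_b between 0.067 and 0.073 m and angle between the z axis of lid_b and the z axis of canister_b, either way round below 0.08 rad and horizontal distance between lid_c and canister_c below 0.008 m and z of lid_c in the frame of canister_c between 0.053 and 0.059 m and angle between the z axis of lid_c and the z axis of canister_c, either way round below 0.08 rad and horizontal distance between lid_d and canister_d below 0.008 m and z of lid_d in the frame of canister_d between 0.041 and 0.047 m and angle between the z axis of lid_d and the z axis of canister_d, either way round below 0.08 rad); the robot touches nothing.
It fails at once if a canister tipped over or pushed more than 3 cm from its place (angle between any of canister_a, canister_b, canister_c, canister_d's own z axis and vertical above 0.5 rad or distance of any of canister_a, canister_b, canister_c, canister_d from where it was at the start of the episode above 0.03 m).
It fails at once if a lid dropped (falling free faster than 0.7 m/s, a fall of some 25 mm) ((linear speed of lid_a above 0.7 m/s and contact force between the fingers and lid_a below 0.02 N) or (linear speed of lid_b above 0.7 m/s and contact force between the fingers and lid_b below 0.02 N) or (linear speed of lid_c above 0.7 m/s and contact force between the fingers and lid_c below 0.02 N) or (linear speed of lid_d above 0.7 m/s and contact force between the fingers and lid_d below 0.02 N)).
It also fails if it takes over 96 s, if anything falls off the work surface, if the arm or the gripper's body presses on something with over 40 N, if the wrist force passes 120 N, or if a joint passes its speed limit or range.

ROBOT

A 7-joint arm with a two-finger parallel gripper is mounted at the origin on a cart in front of the work surface, level with it; the furniture and walls round the work are solid. World frame = base frame: x ahead of the robot, y to its left, z up, the work surface at z = 0. Lengths are in m, angles in rad, forces in N, time in s.
With the tool pointing down it reaches from about 0.35 to 0.9 m from the base axis. Payload 8.1 kg.
Tool frame: the origin (TCP) lies between the finger pads; the fingertips stand 19 mm ahead of it and the grasp point (between the pads) is the TCP; z points along the fingers, y is the direction in which the jaws open and shut (so a half turn about z gives the same grasp; the last joint's range is limited). The gripper opens to 85 mm and grips with 20 to 120 N. Pads are 22 mm wide; open, the fingers measure 114 mm over their backs; the gripper's body (76 mm by 85 mm) begins 54 mm behind the grasp point. The pads swing forward as they close: fully open they stand 13 mm farther back than shut.
Start: joints at [1.15, 0.434, 0.025, 1.573, -0.012, 1.134, -0.075], TCP at [0.195, -0.594, 0.25] pointing down, gripper open.
Joint ranges: [-2.62, 2.62], [-0.44, 2.09], [-1.27, 1.32], [0.08, 2.57], [-1.32, 4.46], [0.12, 2], [-2.74, 2.74]. Speed limits (rad/s): [2.22, 2.22, 3.01, 3.01, 3.14, 3.14, 3.14].

INTERFACE

Orientations are given as [roll, pitch, yaw] about the fixed x, y, z axes, in that order (R = Rz(yaw) Ry(pitch) Rx(roll)).
In Python, from cell import robot, vision gives the robot as it stands.
- The arm moves only by the tool step_arm, never from a script. Its argument "increments" is a list of rows, each a list of 7 numbers: the shift along the tool's x, y, z in cm, then the turn, a rotation vector about the tool's x, y, z in rad, then the finger opening in cm, from 0 to 8.54. A call has 1 to 8 rows; each row is the pose to reach, as a shift and turn from the pose commanded when the call began, along the tool's axes at that moment; what a row does not reach only later rows make up. A row lasts 1/12 s, in which the tool goes at most 41.7 mm and 7.16 degrees, less where a joint would pass 70% of its speed; a pose out of reach is approached as far as the arm can. A call with a gripper value outside its range is refused whole. The fingers move at their own pace and stop on an object; "force" is the grip in N (left out, the last holds). Time passes only in rows, so rows that repeat a pose let the fingers close. It gives the time, the measured TCP pose, the force and the opening at its end, in the units of the state.
- robot.get_state(): the state, without advancing time (a new reading comes with each control period).
- vision.read_camera(name): name is "scene" or "top"; returns (picture, depth): 420x560x3 uint8, red, green, blue; 420x560 float32, m along the optical axis (not along the pixel's ray), 0 where there is no reading.
- vision.calibration(name): a dict with "K" (3x3 intrinsics, pixels), "rvec" (rotation vector, rad) and "tvec" (3), from world to camera coordinates, as OpenCV has them. Camera axes: x right, y down, z forward; pixel columns grow to the right and rows downward; lengths in m; the calibration is good to about 2 mm. A picture is of the moment at which its call begins. calibration takes no time and is no camera call.
- robot.job_done(): hands the job in, once; it reports no verdict.
The state is a dict: "time": time; "joints": joint angles; "qd": joint speeds; "joint_efforts": joint torques, N m; "tcp_pos": TCP position; "tcp_rot": TCP orientation; "wrist_force": force on the tool from outside, world axes, zero at the start; "torque": the same for the moment, N m; "grip_width": finger opening in m.
Only numpy, scipy, OpenCV 4.12 (cv2) and the standard library are available. Lean on these libraries where they do the work, as an engineer would, in place of code of your own. Each camera call takes 0.05 s, during which the arm holds its last target.

## Working session

There is one attempt and no reset: what is moved stays moved. The work goes in short steps, Python scripts to look and compute and a tool call to move; the robot and the scene stay as the last step left them, time stands still between calls to the robot, and variables do not carry over. Pictures are saved under pics/ and viewed, and the job is handed in when it is done.

Besides the shell and the picture viewer there is one more tool, called after "Call:" as name(argument=value, ...) on one line, values as JSON. step_arm: Moves the arm, as the interface text tells. Its arguments: {"type":"object","properties":{"increments":{"type":"array"},"force":{"type":"number"}},"required":["increments"]}

```bash
ls; mkdir -p pics; python3 - <<'E'
from cell import robot, vision
import cv2,numpy as np
print(robot.get_state())
for n in("scene","top"):
    im,d=vision.read_camera(n); cv2.imwrite(f"pics/{n}0.png",im[:,:,::-1]); np.save(f"pics/{n}0.npy",d)
    print(n,vision.calibration(n))
E
```

```text
pics
{'time': 0.0, 'joints': array([ 1.15044101,  0.43525669,  0.0249682 ,  1.57408606, -0.0116028 ,
        1.13399881, -0.07510024]), 'qd': array([ 0.00030858,  0.00024231, -0.00082606,  0.0001112 , -0.00090174,
       -0.00050253, -0.00045923]), 'joint_efforts': array([-5.47333366e-04, -6.70462704e+01,  1.02503199e+00, -3.16222572e+01,
        1.55645638e-02,  1.21364126e-02, -3.41889375e-06]), 'tcp_pos': array([ 0.19507708, -0.59328001,  0.24950922]), 'tcp_rot': array([-3.13999502e+00,  1.41545153e-04,  3.17688647e-01]), 'wrist_force': array([ 0.48970888, -0.66357509,  0.14476338]), 'torque': array([ 0.04534336, -0.01628883, -0.00138021]), 'grip_width': 0.0849838783340525}
scene {'K': array([[473.64295676,   0.        , 272.76804635],
       [  0.        , 473.64295676, 215.0633957 ],
       [  0.        ,   0.        ,   1.        ]]), 'rvec': array([ 1.12578791, -1.9986884 ,  1.2116634 ]), 'tvec': array([0.33938776, 0.21283933, 0.53745227])}
top {'K': array([[494.30840626,   0.        , 277.24444106],
       [  0.        , 494.30840626, 201.18250075],
       [  0.        ,   0.        ,   1.        ]]), 'rvec': array([ 2.13624144, -2.12407592,  0.15232343]), 'tvec': array([0.12362911, 0.4978137 , 1.0737707 ])}
```

View pics/scene0.png

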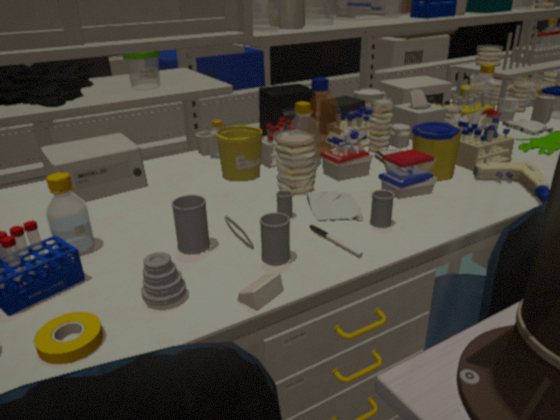

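View pics/top0.png

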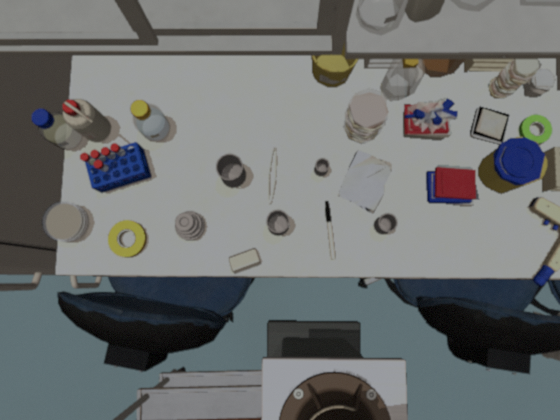

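The pictures show four open canisters. In the top view they are a (231,170), b (278,222), c (386,224) and d (322,167), and the lid stack is at (189,225). Next I measure them using depth plus rays onto the rim planes.

```bash
cat > h.py <<'E'
import cv2,numpy as np
from cell import robot,vision
def cam(n):
    c=vision.calibration(n); R,_=cv2.Rodrigues(c["rvec"]); return c["K"],R,c["tvec"]
def pts(n,d):
    K,R,t=cam(n); v,u=np.mgrid[0:420,0:560]
    P=np.stack([(u-K[0,2])/K[0,0]*d,(v-K[1,2])/K[1,1]*d,d],-1)-t
    return P@R
def proj(n,p):
    K,R,t=cam(n); q=(R@np.asarray(p)+t); return (K@q/q[2])[:2]
def ray(n,u,v,z):
    K,R,t=cam(n); o=-R.T@t; d=R.T@np.linalg.inv(K)@[u,v,1]; return o+d*(z-o[2])/d[2]
def circ(xy):
    A=np.c_[2*xy,np.ones(len(xy))]; s=np.linalg.lstsq(A,(xy**2).sum(1),rcond=None)[0]
    return s[:2],np.sqrt(s[2]+s[0]**2+s[1]**2)
E
python3 - <<'E'
from h import *
for n in("top","scene"):
    d=np.load(f"pics/{n}0.npy"); P=pts(n,d); ok=d>0
    print(n,"bench z", np.median(P[210:230,100:110,2]) if n=="top" else np.median(P[250:255,110:120,2]))
    for nm,(u,v),H,Ro in [("a",(231,170),.092,.030),("b",(278,222),.078,.0255),("c",(386,224),.064,.021),("d",(322,167),.052,.0165)]:
        g=ray("top",u,v,H)
        m=ok&(np.hypot(P[...,0]-g[0],P[...,1]-g[1])<.05)&(abs(P[...,2]-H)<.006)
        q=P[m]; 
        if len(q)<5: print(nm,len(q),g);continue
        mm=(q.min(0)+q.max(0))/2
        print(nm,len(q),"guess",g.round(4),"fit",circ(q[:,:2]),"mid",mm.round(4),"ext",np.ptp(q,0).round(4), "zmax",np.percentile(P[ok&(np.hypot(P[...,0]-g[0],P[...,1]-g[1])<.05)][:,2],99.5).round(4))
    g=ray("top",189,225,.06)
    m0=ok&(np.hypot(P[...,0]-g[0],P[...,1]-g[1])<.06)&(P[...,2]>.01)
    q=P[m0]; print("stack",g.round(4),"mid",((q.min(0)+q.max(0))/2).round(4),"ext",np.ptp(q,0).round(4),"zmax",q[:,2].max().round(4))
    for z in(.02,.0365,.053,.0695):
        s=P[m0&(abs(P[...,2]-z)<.003)]; print("  z",z,len(s),((s.min(0)+s.max(0))/2).round(4),np.ptp(s,0).round(4))
E
```

```text
top bench z -0.00044983865676954666
a 133 guess [0.5572 0.2267 0.092 ] fit (array([0.56447768, 0.23088626]), np.float64(0.028338427725569902)) mid [0.5643 0.2313 0.0917] ext [0.059  0.0572 0.0104] zmax 0.094
b 103 guess [0.4455 0.1239 0.078 ] fit (array([0.44770729, 0.12454769]), np.float64(0.023877733252956237)) mid [0.4479 0.125  0.0772] ext [0.0485 0.05   0.0099] zmax 0.0804
c 89 guess [ 0.444  -0.1118  0.064 ] fit (array([ 0.44786277, -0.11562585]), np.float64(0.01952592469449914)) mid [ 0.4486 -0.1155  0.0635] ext [0.04   0.0424 0.0103] zmax 0.0662
d 69 guess [0.5738 0.0259 0.052 ] fit (array([0.57893454, 0.02554857]), np.float64(0.015100301653388442)) mid [0.5793 0.0257 0.0513] ext [0.0328 0.0317 0.0101] zmax 0.0538
stack [0.44   0.3204 0.06  ] mid [0.4437 0.3274 0.0432] ext [0.0675 0.0678 0.0658] zmax 0.0761
  z 0.02 114 [0.4435 0.3271 0.0198] [0.067  0.0674 0.0053]
  z 0.0365 113 [0.4439 0.326  0.0364] [0.0568 0.0569 0.0058]
  z 0.053 98 [0.4452 0.3284 0.0527] [0.0493 0.0493 0.0052]
  z 0.0695 211 [0.4457 0.3301 0.0695] [0.0395 0.0405 0.0059]
scene bench z -0.0012544499416353
[... 338 characters left out ...]
zmax 0.0773
c 129 guess [ 0.444  -0.1118  0.064 ] fit (array([ 0.44783351, -0.11354162]), np.float64(0.019708856856174906)) mid [ 0.4477 -0.1145  0.0611] ext [0.043  0.043  0.0061] zmax 0.0635
d 90 guess [0.5738 0.0259 0.052 ] fit (array([0.57867604, 0.02784026]), np.float64(0.015122945841860174)) mid [0.5789 0.0286 0.0491] ext [0.034  0.0327 0.0061] zmax 0.0517
stack [0.44   0.3204 0.06  ] mid [0.4365 0.3296 0.0401] ext [0.056  0.0674 0.0602] zmax 0.0702
  z 0.02 289 [0.435  0.3296 0.0191] [0.0531 0.0674 0.0042]
  z 0.0365 249 [0.4343 0.3286 0.0364] [0.0412 0.0589 0.0056]
  z 0.053 212 [0.4401 0.3309 0.0518] [0.0404 0.0491 0.0037]
  z 0.0695 270 [0.4443 0.3315 0.0684] [0.0404 0.04   0.0037]
```

```bash
python3 - <<'E'
import cv2
im=cv2.imread("pics/top0.png")
cs=[(231,170),(278,222),(386,224),(322,167),(189,225)]
cv2.imwrite("pics/crops.png",cv2.hconcat([cv2.resize(im[v-25:v+25,u-25:u+25],None,fx=3.2,fy=3.2,interpolation=cv2.INTER_CUBIC) for u,v in cs]))
E
```

```text
(no output)
```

View pics/crops.png

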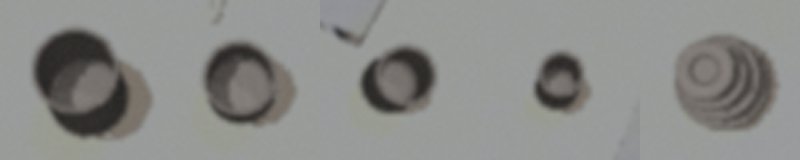

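Both views agree within about 2 mm, and the sizes and heights match the spec. Averaged positions are a (0.564,0.232), b (0.447,0.126), c (0.448,-0.115), d (0.579,0.027), and stack top lid_d (0.445,0.331). Before moving I check for tall neighbours.

```bash
python3 - <<'E'
from h import *
d=np.load("pics/top0.npy"); P=pts("top",d); ok=d>0
for nm,c,r in [("a",(.564,.232),.030),("b",(.447,.126),.0255),("c",(.448,-.115),.021),("d",(.579,.027),.0165),("stk",(.445,.33),.036)]:
    dx=P[...,0]-c[0];dy=P[...,1]-c[1];h=np.hypot(dx,dy)
    m=ok&(h>r+.01)&(abs(dx)<.06)&(abs(dy)<.075)&(P[...,2]>.012); q=P[m]
    m2=ok&(h>r+.01)&(h<.14)&(P[...,2]>.05); q2=P[m2]
    print(nm,len(q),(q.min(0).round(3),q.max(0).round(3)) if len(q) else "", "tall:",len(q2),(q2.min(0).round(3),q2.max(0).round(3)) if len(q2) else "")
m=ok&(P[...,0]>.3)&(P[...,0]<.62)&(abs(P[...,1])<.4); print("max z in area",P[m][:,2].max())
E
```

```text
a 0  tall: 98 (array([0.445, 0.128, 0.05 ]), array([0.472, 0.332, 0.08 ]))
b 12 (array([0.388, 0.146, 0.012]), array([0.502, 0.193, 0.02 ])) tall: 102 (array([0.535, 0.201, 0.05 ]), array([0.564, 0.235, 0.094]))
c 33 (array([ 0.48 , -0.11 ,  0.012]), array([ 0.508, -0.084,  0.019])) tall: 185 (array([ 0.499, -0.243,  0.05 ]), array([ 0.542, -0.215,  0.092]))
d 11 (array([ 0.524, -0.047,  0.012]), array([ 0.597, -0.043,  0.015])) tall: 1973 (array([ 0.463, -0.094,  0.05 ]), array([0.719, 0.113, 0.5  ]))
stk 0  tall: 78 (array([0.535, 0.225, 0.052]), array([0.566, 0.26 , 0.097]))
max z in area 0.12455107059729471
```

Call:
step_arm(increments=[[4,0,0,0,0,0.08,8.5],[8,0,0,0,0,0.16,8.5],[12,-2,0,0,0,0.24,8.5],[16,-5,0,0,0,0.318,8.5],[20,-8,0,0,0,0.318,8.5],[23,-11,0,0,0,0.318,8.5],[25,-13,0,0,0,0.318,8.5],[25,-13,0,0,0,0.318,8.5]])

```text
time: 0.77
tcp_pos: [0.3967, -0.3844, 0.25]
tcp_rot: [-3.138, -0.001, 0.009]
wrist_force: [0.7, 0.4, 0.1]
grip_width: 0.0852
```

Call:
step_arm(increments=[[1,-4,0,0,0,0,8.5],[2,-8,0,0,0,0,8.5],[3,-12,0,0,0,0,8.5],[4,-16,0,0,0,0,8.5],[5,-20,0,0,0,0,8.5],[5,-24,0,0,0,0,8.5],[5,-28,0,0,0,0,8.5],[5,-32,0,0,0,0,8.5]])

```text
time: 1.43
tcp_pos: [0.4418, -0.0704, 0.2502]
tcp_rot: [3.141, 0.0, -0.0]
wrist_force: [1.3, 0.4, 0.1]
grip_width: 0.0853
```

Call:
step_arm(increments=[[0,-4,0,0,0,0,8.5],[0,-8,0,0,0,0,8.5],[0,-12,0,0,0,0,8.5],[0,-16,0,0,0,0,8.5],[0,-20,0,0,0,0,8.5],[0,-24,0,0,0,0,8.5],[0,-28,0,0,0,0,8.5],[0,-32,0,0,0,0,8.5]])

```text
time: 2.1
tcp_pos: [0.442, 0.2495, 0.2502]
tcp_rot: [3.141, 0.0, -0.001]
wrist_force: [0.9, -0.7, -0.4]
grip_width: 0.0849
```

```bash
python3 -c "
from cell import robot
s=robot.get_state();print(s['time'],s['tcp_pos'],s['tcp_rot'],s['joints'])
from h import *
d=np.load('pics/top0.npy'); P=pts('top',d)
m=(d>0)&(abs(P[...,1])<.16)&(P[...,0]>.6)&(P[...,0]<.72)&(P[...,2]>.05);q=P[m]
print(q.min(0),q.max(0))"
```

```text
2.1 [0.44196366 0.24947786 0.25016597] [ 3.14135875e+00  1.73747741e-04 -6.72504155e-04] [-0.29522362  0.27853021 -0.40287624  1.82856503  0.12401118  1.05936847
 -2.3165486 ]
[ 0.63801249 -0.1599477   0.05000814] [0.71999841 0.15976288 0.50024417]
```

Call:
step_arm(increments=[[0.1,-3,2,0,0,0,8.5],[0.3,-6,5,0,0,0,8.5],[0.3,-8,8,0,0,0,8.5],[0.3,-8.1,11,0,0,0,8.5],[0.3,-8.1,13,0,0,0,7.0],[0.3,-8.1,13,0,0,0,6.0],[0.3,-8.1,13,0,0,0,6.0],[0.3,-8.1,13,0,0,0,6.0]])

```text
time: 2.77
tcp_pos: [0.446, 0.3291, 0.1215]
tcp_rot: [-3.141, -0.001, -0.001]
wrist_force: [-0.8, 0.5, 0.5]
grip_width: 0.0599
```

```bash
python3 - <<'E'
from h import *
s=robot.get_state();print(s['time'],s['tcp_pos'],s['tcp_rot'],s['grip_width'],s['wrist_force'])
im,d=vision.read_camera("scene"); 
P=pts("scene",d)
for y0 in(.28,.38):
  m=(d>0)&(abs(P[...,0]-.445)<.03)&(abs(P[...,1]-y0-(.0 ))<.035)&(P[...,2]>.075); q=P[m]; print(y0,len(q),q.min(0) if len(q) else '', np.percentile(q[:,2],[1,3,5]) if len(q) else '')
u,v=proj("scene",s['tcp_pos']).astype(int); print(u,v)
x0,y0=max(0,u-70),max(0,v-70)
cv2.imwrite("pics/s1.png",cv2.resize(im[y0:y0+160,x0:x0+160,::-1],None,fx=3.7,fy=3.7,interpolation=cv2.INTER_CUBIC))
E
```

```text
2.7667 [0.44603714 0.32906863 0.12148996] [-3.14080511e+00 -1.04666207e-03 -7.62019773e-04] 0.059907005969399144 [-0.75403146  0.45673583  0.52368955]
0.28 2463 [0.41500645 0.26185541 0.10704174] [0.112164   0.11979662 0.1262668 ]
0.38 5096 [0.41500563 0.34500347 0.10691672] [0.11856716 0.13145074 0.14435827]
153 227
```

View pics/s1.png

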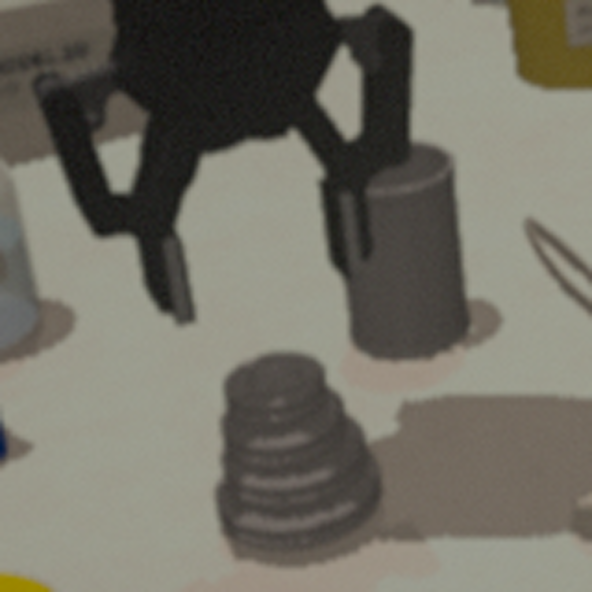

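The picture shows the open fingers straddling the stack. Their tips are about 14 mm ahead of the TCP at 60 mm opening, which fits the stated forward swing. I descend and grip lid_d.

Call:
step_arm(increments=[[0,0,2,0,0,0,6.0],[0,0,3.5,0,0,0,6.0],[0,0,4.8,0,0,0,6.0],[0,0,4.8,0,0,0,5.0],[0,0,4.8,0,0,0,4.5],[0,0,4.8,0,0,0,3.7],[0,0,4.8,0,0,0,3.7],[0,0,4.8,0,0,0,3.7]], force=40)

```text
time: 3.48
tcp_pos: [0.4463, 0.3294, 0.074]
tcp_rot: [-3.14, -0.002, -0.001]
wrist_force: [-0.9, -1.1, 8.2]
grip_width: 0.0387
```

Call:
step_arm(increments=[[0,0,0,0,0,0,3.7],[0,0,-0.3,0,0,0,3.7],[0,0,-0.7,0,0,0,3.7],[0,0,-1.5,0,0,0,3.7],[0,0,-2.5,0,0,0,3.7],[0,0,-4,0,0,0,3.7],[0,0,-6,0,0,0,3.7],[0,0,-6,0,0,0,3.7]])

```text
time: 4.15
tcp_pos: [0.4467, 0.3305, 0.1365]
tcp_rot: [-3.138, -0.004, -0.0]
wrist_force: [-0.1, 0.0, 0.7]
grip_width: 0.0391
```

```bash
cat >> h.py <<'E'
def shot(name,half=70,f=3.7,c="scene",p=None):
    s=robot.get_state();print(s['time'],s['tcp_pos'].round(4),s['tcp_rot'].round(4),s['grip_width'].round(4),s['wrist_force'].round(1))
    im,d=vision.read_camera(c); np.save(f"pics/{name}.npy",d)
    u,v=proj(c,s['tcp_pos'] if p is None else p).astype(int); x0,y0=max(0,u-half),max(0,v-half)
    cv2.imwrite(f"pics/{name}.png",cv2.resize(im[y0:y0+2*half,x0:x0+2*half,::-1],None,fx=f,fy=f,interpolation=cv2.INTER_CUBIC)); print(x0,y0)
    return im,d
E
python3 -c "
from h import *
shot('s2')"
```

```text
Traceback (most recent call last):
  File "h.py", line 17, in shot
    s=robot.get_state();print(s['time'],s['tcp_pos'].round(4),s['tcp_rot'].round(4),s['grip_width'].round(4),s['wrist_force'].round(1))
                                                                                    ^^^^^^^^^^^^^^^^^^^^^
AttributeError: 'float' object has no attribute 'round'
```

```bash
sed -i "s/s\['grip_width'\].round(4)/round(s['grip_width'],4)/" h.py; python3 -c "
from h import *
shot('s2')"
```

```text
4.15 [0.4467 0.3305 0.1365] [-3.138e+00 -4.200e-03 -2.000e-04] 0.0391 [-0.1  0.   0.7]
80 147
```

View pics/s2.png

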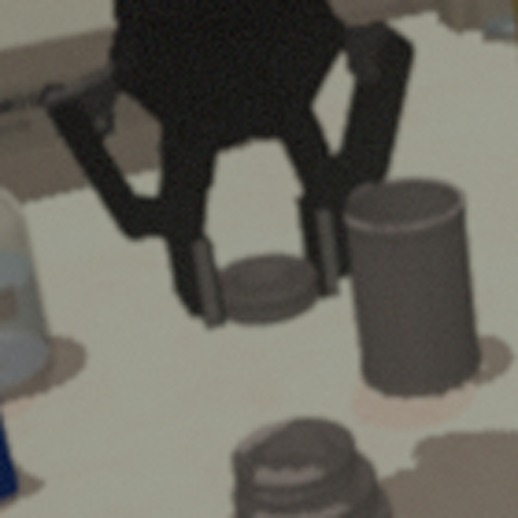

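Lid_d is held, and it looks level between the pads (about (150,225) in the scene image). I carry it to canister_d.

Call:
step_arm(increments=[[0,0,-3,0,0,0,3.7],[1,2,-5,0,0,0,3.7],[2.5,5.5,-5,0,0,0,3.7],[4,9,-5,0,0,0,3.7],[5.5,12.5,-5,0,0,0,3.7],[7,16,-5,0,0,0,3.7],[8.5,19.5,-5,0,0,0,3.7],[10,23,-5,0,0,0,3.7]])

```text
time: 4.87
tcp_pos: [0.5454, 0.0969, 0.1822]
tcp_rot: [3.141, 0.0, -0.0]
wrist_force: [0.4, 1.1, -0.1]
grip_width: 0.0391
```

Call:
step_arm(increments=[[1.5,3.5,0,0,0,0,3.7],[2.5,5.5,0,0,0,0,3.7],[3.1,6.8,2,0,0,0,3.7],[3.4,7.3,4,0,0,0,3.7],[3.4,7.3,6,0,0,0,3.7],[3.4,7.3,7,0,0,0,3.7],[3.4,7.3,7,0,0,0,3.7],[3.4,7.3,7,0,0,0,3.7]])

```text
time: 5.53
tcp_pos: [0.5789, 0.0263, 0.1122]
tcp_rot: [-3.141, 0.001, 0.001]
wrist_force: [-0.4, -0.0, 0.5]
grip_width: 0.0386
```

```bash
python3 -c "
from h import *
shot('s3')
im,d=shot('t3',c='top')
P=pts('top',d)
m=(d>0)&(np.hypot(P[...,0]-.445,P[...,1]-.329)<.05)
for z in(.02,.0365,.053):
    s=P[m&(abs(P[...,2]-z)<.003)];print(z,len(s),((s.min(0)+s.max(0))/2).round(4),np.ptp(s,0).round(4))
cv2.imwrite('pics/stk3.png',cv2.resize(im[195:255,160:220,::-1],None,fx=6,fy=6,interpolation=cv2.INTER_CUBIC))
"; python3 -c "
import cv2
a=[cv2.resize(cv2.imread('pics/%s.png'%n),(266,266)) for n in('s3','t3','stk3')]
cv2.imwrite('pics/m3.png',cv2.hconcat(a))"
```

```text
5.5333 [0.5789 0.0263 0.1122] [-3.1415e+00  1.1000e-03  5.0000e-04] 0.0386 [-0.4 -0.   0.5]
213 94
5.5833 [0.5795 0.0265 0.113 ] [-3.1413e+00 -6.0000e-04  6.0000e-04] 0.039 [ 0.8 -0.  -0.5]
253 87
0.02 117 [0.4435 0.3271 0.02  ] [0.0672 0.0667 0.0058]
0.0365 118 [0.444  0.3262 0.0364] [0.0572 0.0567 0.0057]
0.053 285 [0.4454 0.329  0.053 ] [0.0496 0.0494 0.0059]
```

View pics/m3.png

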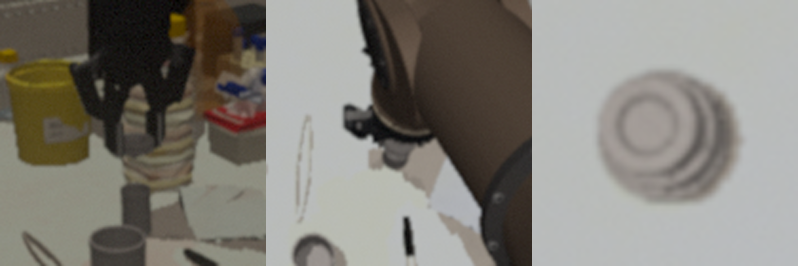

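Call:
step_arm(increments=[[0,0,1.5,0,0,0,3.7],[0,0,2.8,0,0,0,3.7],[0,0,3.4,0,0,0,3.7],[0,0,3.7,0,0,0,3.7],[0,0,3.9,0,0,0,3.7],[0,0,4.1,0,0,0,3.7],[0,0,4.2,0,0,0,3.7],[0,0,4.2,0,0,0,3.7]])

```text
time: 6.3
tcp_pos: [0.5795, 0.0258, 0.0706]
tcp_rot: [3.142, -0.0, -0.0]
wrist_force: [-0.1, 0.4, -0.1]
grip_width: 0.0389
```

```bash
python3 -c "
from h import *
shot('s4',half=40,f=8)"
```

```text
6.3 [0.5795 0.0258 0.0706] [ 3.1416e+00 -5.0000e-04 -3.0000e-04] 0.0389 [-0.1  0.4 -0.1]
244 143
```

View pics/s4.png

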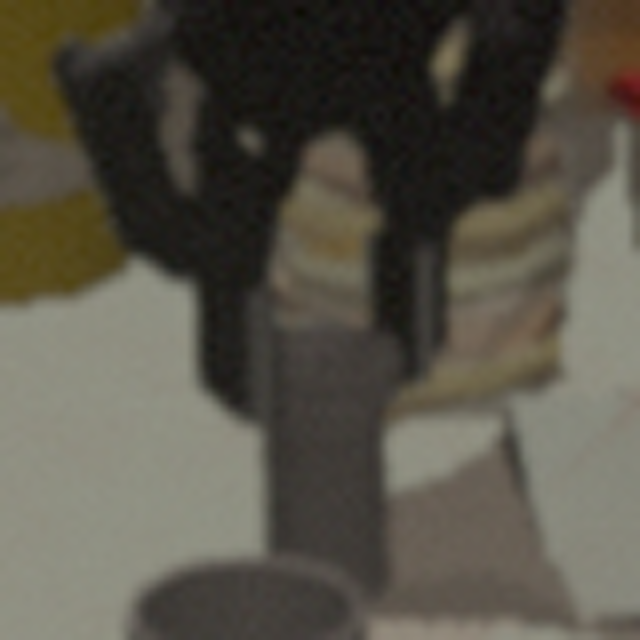

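The lid is in the mouth about 2 mm above seating, with no contact force. I lower it in 1 mm steps.

Call:
step_arm(increments=[[0,0,0.1,0,0,0,3.7],[0,0,0.2,0,0,0,3.7],[0,0,0.2,0,0,0,3.7],[0,0,0.2,0,0,0,3.7]])

```text
time: 6.68
tcp_pos: [0.5795, 0.0258, 0.0686]
tcp_rot: [3.142, -0.001, -0.0]
wrist_force: [-0.7, 0.3, 3.5]
grip_width: 0.0387
```

Call:
step_arm(increments=[[0,0,0.1,0,0,0,3.7],[0,0,0.1,0,0,0,3.7],[0,0,0.1,0,0,0,3.7]])

```text
time: 6.93
tcp_pos: [0.5799, 0.0258, 0.0685]
tcp_rot: [3.141, -0.002, -0.0]
wrist_force: [-3.2, -1.1, 13.9]
grip_width: 0.039
```

Contact at 0.0685, which is the seated height. I release, open and rise.

Call:
step_arm(increments=[[0,0,-0.1,0,0,0,3.9],[0,0,-0.1,0,0,0,4.3],[0,0,-0.1,0,0,0,5.0],[0,0,-0.1,0,0,0,6.0],[0,0,-0.1,0,0,0,6.0],[0,0,-2,0,0,0,6.0],[0,0,-5,0,0,0,6.0],[0,0,-8,0,0,0,6.5]])

```text
time: 7.6
tcp_pos: [0.5783, 0.0258, 0.1472]
tcp_rot: [3.142, 0.003, -0.0]
wrist_force: [0.5, 0.5, 1.0]
grip_width: 0.0649
```

```bash
python3 -c "
from h import *
im,d=shot('s5',half=40,f=8,p=[.579,.027,.05])
P=pts('scene',d); q=P[(d>0)&(np.hypot(P[...,0]-.579,P[...,1]-.027)<.024)&(P[...,2]>.058)&(P[...,2]<.068)]
print(len(q),((q.min(0)+q.max(0))/2).round(4),np.ptp(q,0).round(4),np.percentile(q[:,2],[50,90,99]))"
```

```text
7.6 [0.5783 0.0258 0.1472] [ 3.1416e+00  2.8000e-03 -0.0000e+00] 0.0649 [0.5 0.5 1. ]
243 153
167 [0.5786 0.0284 0.0612] [0.0394 0.0415 0.0062] [0.06237283 0.06348764 0.06405775]
```

View pics/s5.png

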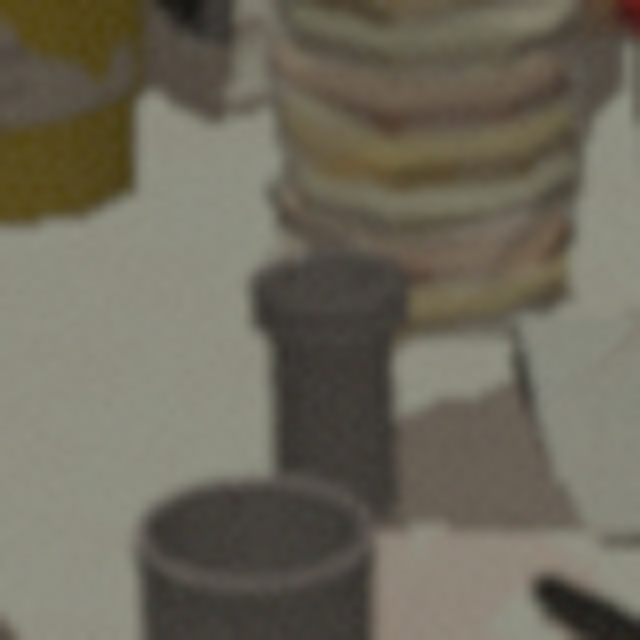

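Lid_d is seated: its top is at 0.064 and it is centred on the canister. Back to the stack for lid_c.

Call:
step_arm(increments=[[0,0,-3,0,0,0,7.5],[-1.7,-3.8,-4,0,0,0,7.5],[-3.4,-7.6,-4,0,0,0,7.5],[-5.1,-11.4,-4,0,0,0,7.5],[-6.8,-15.2,-4,0,0,0,7.5],[-8.5,-19,-4,0,0,0,7.5],[-10.2,-22.8,-4,0,0,0,7.5],[-11.9,-26.6,-4,0,0,0,7.5]])

```text
time: 8.32
tcp_pos: [0.4596, 0.2926, 0.1872]
tcp_rot: [3.142, -0.0, -0.001]
wrist_force: [1.5, -0.3, -0.1]
grip_width: 0.0751
```

Call:
step_arm(increments=[[-1.5,-3.6,0,0,0,0,7.5],[-1.5,-3.6,3,0,0,0,7.5],[-1.5,-3.6,6,0,0,0,7.5],[-1.5,-3.6,9,0,0,0,7.2],[-1.5,-3.6,11,0,0,0,7.0],[-1.5,-3.6,12.5,0,0,0,6.6],[-1.5,-3.6,13.1,0,0,0,6.4],[-1.5,-3.6,13.1,0,0,0,6.4]])

```text
time: 8.98
tcp_pos: [0.4449, 0.3265, 0.0548]
tcp_rot: [3.14, 0.002, -0.0]
wrist_force: [-0.2, -0.1, 0.4]
grip_width: 0.064
```

Call:
step_arm(increments=[[0,0,0,0,0,0,5.8],[0,0,0,0,0,0,5.2],[0,0,0,0,0,0,4.6],[0,0,0,0,0,0,4.6],[0,0,0,0,0,0,4.6],[0,0,0,0,0,0,4.6]])

```text
time: 9.48
tcp_pos: [0.4464, 0.3277, 0.0578]
tcp_rot: [-3.14, -0.002, -0.0]
wrist_force: [-0.8, -0.9, 6.8]
grip_width: 0.0477
```

Call:
step_arm(increments=[[0,0,-0.3,0,0,0,4.6],[0,0,-0.7,0,0,0,4.6],[0,0,-1.5,0,0,0,4.6],[0,0,-3,0,0,0,4.6],[0,0,-5,0,0,0,4.6],[0,0,-8,0,0,0,4.6],[0,0,-11,0,0,0,4.6],[0,0,-13,0,0,0,4.6]])

```text
time: 10.15
tcp_pos: [0.4461, 0.3277, 0.1897]
tcp_rot: [-3.14, -0.002, -0.0]
wrist_force: [-0.2, -0.2, -0.4]
grip_width: 0.0481
```

```bash
python3 -c "
from h import *
im,d=shot('s6',half=70,f=5,p=[.445,.33,.1])"
```

```text
10.15 [0.4461 0.3277 0.1897] [-3.1397e+00 -2.0000e-03 -1.0000e-04] 0.0481 [-0.2 -0.2 -0.4]
84 170
```

View pics/s6.png

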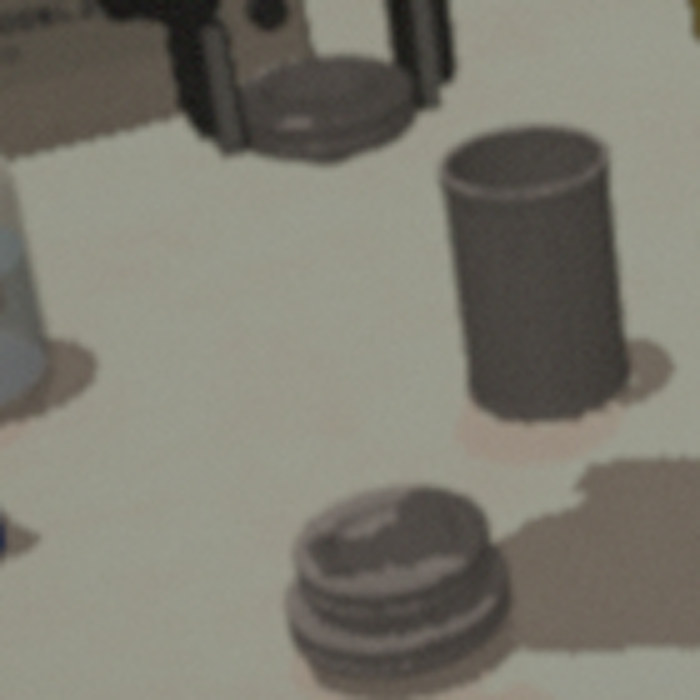

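Lid_c is held level, and the remaining two lids are undisturbed. On to canister_c.

Call:
step_arm(increments=[[0,3,0,0,0,0,4.6],[0,7,0,0,0,0,4.6],[0,11,0,0,0,0,4.6],[0,15,0,0,0,0,4.6],[0,19,0,0,0,0,4.6],[0.2,23,0,0,0,0,4.6],[0.2,27,0,0,0,0,4.6],[0.2,31,0,0,0,0,4.6]])

```text
time: 10.87
tcp_pos: [0.4473, 0.0152, 0.1869]
tcp_rot: [3.142, -0.001, -0.0]
wrist_force: [1.3, -0.1, -1.7]
grip_width: 0.0477
```

Call:
step_arm(increments=[[0,4,0,0,0,0,4.6],[0,8,0,0,0,0,4.6],[0,11,1,0,0,0,4.6],[0,13,3,0,0,0,4.6],[0,13.3,5,0,0,0,4.6],[0,13.3,7,0,0,0,4.6],[0,13.3,8,0,0,0,4.6],[0,13.3,8,0,0,0,4.6]])

```text
time: 11.53
tcp_pos: [0.4463, -0.1157, 0.1049]
tcp_rot: [-3.141, 0.003, -0.0]
wrist_force: [-0.3, 0.2, -0.8]
grip_width: 0.0481
```

```bash
python3 -c "
from h import *
im,d=shot('s7',half=50,f=6,p=[.448,-.115,.07])"
```

```text
11.5333 [ 0.4463 -0.1157  0.1049] [-3.1408e+00  3.2000e-03 -1.0000e-04] 0.0481 [-0.3  0.2 -0.8]
333 140
```

View pics/s7.png

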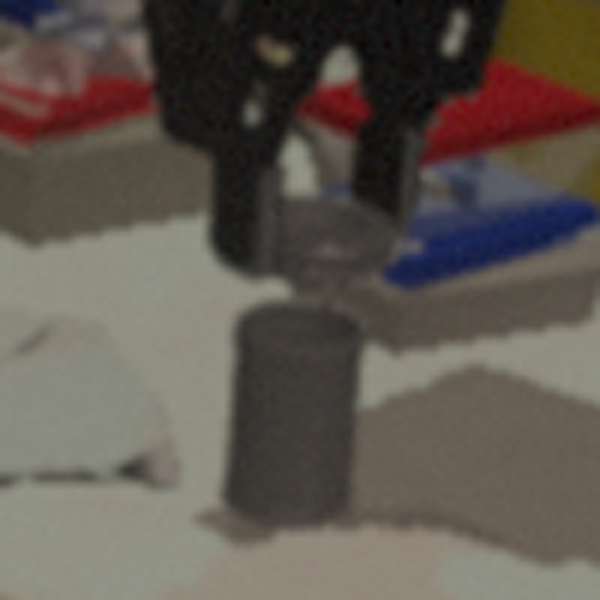

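In the picture the plug foot is at about (387,188) and the mouth centre at about (383,193), so I check the alignment numerically.

```bash
python3 -c "
from h import *
print('plug foot exp',proj('scene',[.4465,-.1155,.080]),'rim exp',proj('scene',[.448,-.1147,.064]),'base',proj('scene',[.448,-.1147,0]))
d=np.load('pics/s7.npy');P=pts('scene',d)
m=(d>0)&(np.hypot(P[...,0]-.448,P[...,1]+.115)<.035)
for a,b in((.088,.094),(.093,.1),(.08,.086),(.058,.065)):
  q=P[m&(P[...,2]>a)&(P[...,2]<b)];print(a,b,len(q),q.min(0).round(4) ,q.max(0).round(4),((q.min(0)+q.max(0))/2).round(4))
im,d=vision.read_camera('top');P=pts('top',d);print(proj('top',[.447,-.115,.1]))
q=P[(d>0)&(np.hypot(P[...,0]-.448,P[...,1]+.115)<.03)&(P[...,2]>.05)&(P[...,2]<.075)];print(len(q),q.min(0),q.max(0))
cv2.imwrite('pics/t7.png',cv2.resize(im[180:260,340:430,::-1],None,fx=6,fy=6))
"
```

```text
plug foot exp [384.24073164 185.94381377] rim exp [382.71185429 193.46722731] base [380.14797686 223.04844703]
0.088 0.094 82 [ 0.4203 -0.1435  0.0883] [ 0.4568 -0.0824  0.0939] [ 0.4386 -0.113   0.0911]
0.093 0.1 232 [ 0.4194 -0.1438  0.093 ] [ 0.4648 -0.0817  0.1   ] [ 0.4421 -0.1127  0.0965]
0.08 0.086 4 [ 0.4365 -0.1108  0.0801] [ 0.4404 -0.1057  0.0817] [ 0.4384 -0.1082  0.0809]
0.058 0.065 129 [ 0.4267 -0.1362  0.058 ] [ 0.4689 -0.093   0.0644] [ 0.4478 -0.1146  0.0612]
[390.89962469 220.63397837]
8 [ 0.42974435 -0.10711336  0.05103441] [ 0.43795339 -0.09753573  0.06728462]
```

View pics/t7.png

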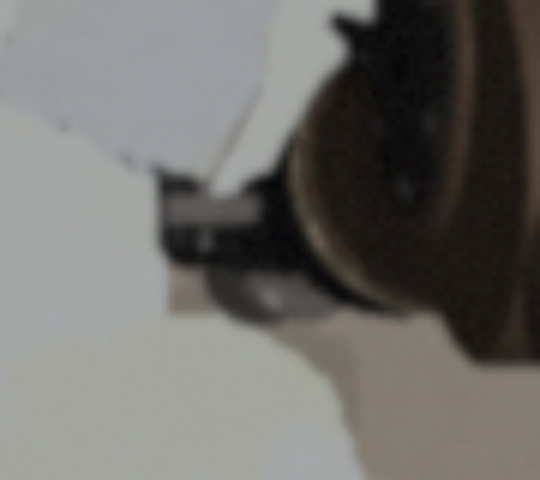

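```bash
python3 -c "
from h import *
K,R,t=cam('scene');print('pos',-R.T@t,'right',R[0],'fwd',R[2])
for p in([.4465,-.1155,.095],[.4465,-.1405,.095],[.4465,-.0905,.095],[.4215,-.1155,.095],[.448,-.1147,.064]):print(p,proj('scene',p))
im,d=vision.read_camera('scene');np.save('pics/s8.npy',d)
P=pts('scene',d)
for v in range(168,196,2):
  r=[(u,*(P[v,u]*1000).round().astype(int)) for u in range(368,402,3)]
  print(v,' '.join('%d:(%d,%d,%d)'%x for x in r))
cv2.imwrite('pics/s8.png',cv2.resize(im[150:215,345:425,::-1],None,fx=9,fy=9,interpolation=cv2.INTER_CUBIC))
"
```

```text
pos [-0.16590941  0.47754686  0.44018478] right [-0.50480747 -0.86286478 -0.02517512] fwd [ 0.77667267 -0.4412668  -0.44951438]
[0.4465, -0.1155, 0.095] [384.88248959 178.61583768]
[0.4465, -0.1405, 0.095] [394.82175986 175.83075873]
[0.4465, -0.0905, 0.095] [374.694437   181.47062782]
[0.4215, -0.1155, 0.095] [394.22223754 182.91504493]
[0.448, -0.1147, 0.064] [382.71185429 193.46722731]
168 368:(455,-79,122) 371:(445,-78,125) 374:(442,-82,125) 377:(438,-85,126) 380:(679,-321,-2) 383:(673,-325,-1) 386:(559,-225,57) 389:(546,-221,62) 392:(453,-138,109) 395:(446,-139,111) 398:(438,-138,114) 401:(440,-148,112)
170 368:(452,-77,119) 371:(445,-78,121) 374:(439,-80,123) 377:(438,-86,122) 380:(667,-310,-1) 383:(663,-316,-1) 386:(560,-227,51) 389:(550,-226,55) 392:(452,-137,106) 395:(444,-137,109) 398:(437,-138,110) 401:(440,-149,107)
172 368:(451,-76,116) 371:(445,-78,117) 374:(442,-82,117) 377:(436,-84,119) 380:(466,-120,101) 383:(463,-125,101) 386:(459,-129,101) 389:(456,-134,101) 392:(454,-140,101) 395:(443,-136,105) 398:(437,-138,107) 401:(442,-151,102)
174 368:(452,-78,111) 371:(444,-
[... 1685 characters left out ...]
3,28) 398:(506,-214,30) 401:(495,-210,35)
190 368:(589,-204,-2) 371:(584,-209,-2) 374:(581,-215,-2) 377:(468,-118,63) 380:(465,-123,63) 383:(461,-127,64) 386:(547,-220,9) 389:(537,-219,13) 392:(529,-220,16) 395:(519,-218,20) 398:(509,-217,24) 401:(504,-220,25)
192 368:(579,-196,-1) 371:(579,-204,-3) 374:(464,-107,63) 377:(468,-119,58) 380:(465,-124,59) 383:(461,-128,59) 386:(457,-132,59) 389:(448,-131,63) 392:(527,-218,12) 395:(517,-217,16) 398:(509,-218,19) 401:(504,-221,20)
194 368:(569,-187,-1) 371:(567,-194,-1) 374:(467,-110,57) 377:(467,-118,55) 380:(465,-124,54) 383:(462,-129,54) 386:(457,-132,55) 389:(450,-133,57) 392:(439,-131,62) 395:(516,-217,12) 398:(506,-215,16) 401:(503,-221,16)
```

View pics/s8.png

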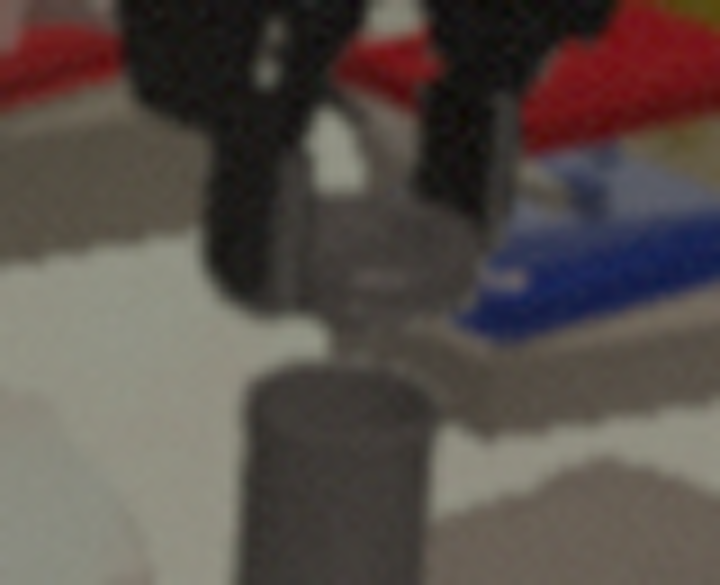

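Circle points on the lid rim (front 0.422, -0.111; top z 0.101 all across) put its centre near (0.4465, -0.1145) and level. That is within 2 mm of the mouth centre, so I lower it.

Call:
step_arm(increments=[[0,0,0.6,0,0,0,4.6],[0,0,1.1,0,0,0,4.6],[0,0,1.5,0,0,0,4.6],[0,0,1.8,0,0,0,4.6],[0,0,2.0,0,0,0,4.6],[0,0,2.1,0,0,0,4.6],[0,0,2.1,0,0,0,4.6]])

```text
time: 12.27
tcp_pos: [0.4475, -0.1159, 0.0851]
tcp_rot: [-3.142, 0.0, -0.0]
wrist_force: [-0.6, 0.0, -1.3]
grip_width: 0.0482
```

Call:
step_arm(increments=[[0,0,0.1,0,0,0,4.6],[0,0,0.2,0,0,0,4.6],[0,0,0.2,0,0,0,4.6]])

```text
time: 12.52
tcp_pos: [0.4476, -0.116, 0.0832]
tcp_rot: [3.142, -0.0, -0.0]
wrist_force: [0.6, -1.3, -1.2]
grip_width: 0.048
```

Call:
step_arm(increments=[[0,0,0.1,0,0,0,4.6],[0,0,0.2,0,0,0,4.6],[0,0,0.2,0,0,0,4.6],[0,0,0.2,0,0,0,4.6]])

```text
time: 12.85
tcp_pos: [0.4475, -0.116, 0.0812]
tcp_rot: [3.142, 0.0, -0.0]
wrist_force: [0.5, 0.1, -1.0]
grip_width: 0.0483
```

```bash
python3 -c "
from h import *
im,d=shot('s9',half=40,f=8,p=[.448,-.115,.07])"
```

```text
12.85 [ 0.4475 -0.116   0.0812] [ 3.1416e+00  2.0000e-04 -2.0000e-04] 0.0483 [ 0.5  0.1 -1. ]
343 150
```

View pics/s9.png

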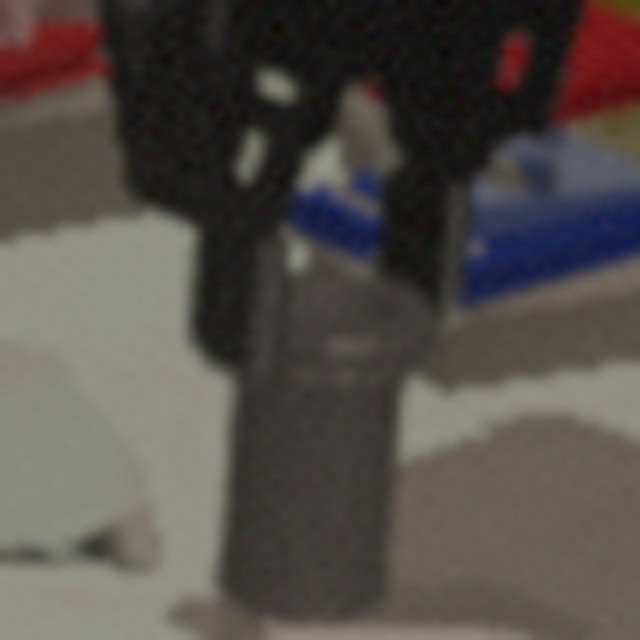

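The plug is inside the mouth with the rim just above the canister edge. Another 1-2 mm to contact.

Call:
step_arm(increments=[[0,0,0.1,0,0,0,4.6],[0,0,0.1,0,0,0,4.6],[0,0,0.1,0,0,0,4.6]])

```text
time: 13.15
tcp_pos: [0.4479, -0.1162, 0.0809]
tcp_rot: [3.141, -0.001, -0.0]
wrist_force: [-2.4, -0.5, 8.3]
grip_width: 0.0477
```

Call:
step_arm(increments=[[0,0,0.1,0,0,0,4.6],[0,0,0.1,0,0,0,4.6],[0,0,0.1,0,0,0,4.6]])

```text
time: 13.4
tcp_pos: [0.4482, -0.1163, 0.0807]
tcp_rot: [3.141, -0.002, -0.0]
wrist_force: [-4.5, 0.2, 22.4]
grip_width: 0.0481
```

Call:
step_arm(increments=[[0,0,-0.2,0,0,0,4.8],[0,0,-0.2,0,0,0,5.2],[0,0,-0.2,0,0,0,6.0],[0,0,-0.2,0,0,0,7.0],[0,0,-0.2,0,0,0,7.0],[0,0,-2,0,0,0,7.0],[0,0,-5,0,0,0,7.0],[0,0,-9,0,0,0,7.5]])

```text
time: 14.07
tcp_pos: [0.4458, -0.1156, 0.1682]
tcp_rot: [-3.14, 0.005, 0.0]
wrist_force: [1.1, -0.2, 0.7]
grip_width: 0.075
```

```bash
python3 -c "
from h import *
im,d=shot('s10',half=40,f=8,p=[.448,-.115,.07])
P=pts('scene',d); q=P[(d>0)&(np.hypot(P[...,0]-.448,P[...,1]+.115)<.029)&(P[...,2]>.069)&(P[...,2]<.08)]
print(len(q),((q.min(0)+q.max(0))/2).round(4),np.ptp(q,0).round(4),np.percentile(q[:,2],[50,90,99]))"
```

```text
14.0667 [ 0.4458 -0.1156  0.1682] [-3.1402e+00  5.3000e-03  1.0000e-04] 0.075 [ 1.1 -0.2  0.7]
343 150
284 [ 0.447  -0.114   0.0727] [0.0505 0.0501 0.0073] [0.07391029 0.07540874 0.07615555]
```

View pics/s10.png

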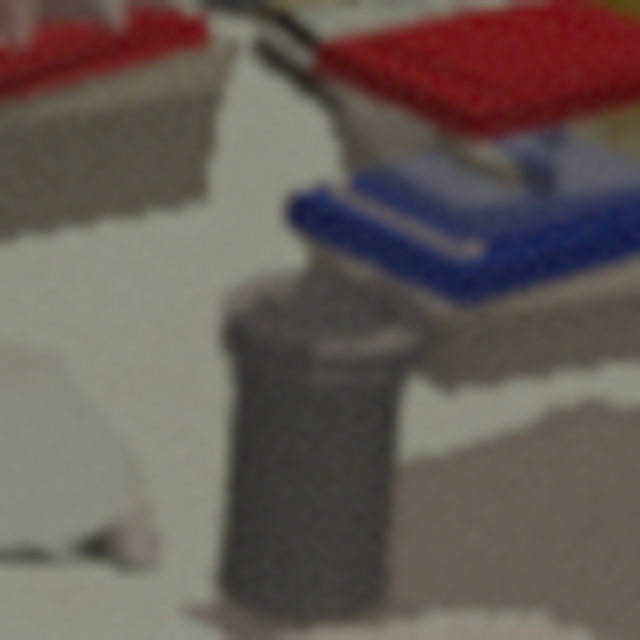

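Lid_c is seated (top at 0.076, centre within 1 mm of the mouth). Now lid_b.

Call:
step_arm(increments=[[0,-2,-2,0,0,0,7.8],[0,-6,-2,0,0,0,7.8],[0,-10,-2,0,0,0,7.8],[0,-14,-2,0,0,0,7.8],[0,-18,-2,0,0,0,7.8],[0,-22,-2,0,0,0,7.8],[-0.3,-26,-2,0,0,0,7.8],[-0.3,-30,-2,0,0,0,7.8]])

```text
time: 14.78
tcp_pos: [0.4439, 0.1859, 0.1892]
tcp_rot: [3.141, 0.0, -0.0]
wrist_force: [0.6, -0.6, -0.3]
grip_width: 0.0783
```

Call:
step_arm(increments=[[0,-4,0,0,0,0,7.8],[0,-8,0,0,0,0,7.8],[0,-12,1,0,0,0,7.8],[0,-14.2,3,0,0,0,7.8],[0,-14.2,6,0,0,0,7.8],[0,-14.2,9,0,0,0,7.8],[0,-14.2,11,0,0,0,7.8],[0,-14.2,11,0,0,0,7.8]])

```text
time: 15.45
tcp_pos: [0.4425, 0.3242, 0.0751]
tcp_rot: [3.137, 0.006, 0.0]
wrist_force: [0.1, -0.5, -0.2]
grip_width: 0.078
```

Call:
step_arm(increments=[[0,0,2,0,0,0,7.5],[0,0,3.5,0,0,0,7.3],[0,0,4.1,0,0,0,7.2],[0,0,4.1,0,0,0,6.6],[0,0,4.1,0,0,0,6.0],[0,0,4.1,0,0,0,5.5],[0,0,4.1,0,0,0,5.5],[0,0,4.1,0,0,0,5.5]])

```text
time: 16.12
tcp_pos: [0.4452, 0.3265, 0.0398]
tcp_rot: [-3.141, -0.002, -0.0]
wrist_force: [-1.6, -1.6, 6.4]
grip_width: 0.0569
```

Call:
step_arm(increments=[[0,0,0,0,0,0,5.5],[0,0,-0.3,0,0,0,5.5],[0,0,-0.7,0,0,0,5.5],[0,0,-1.5,0,0,0,5.5],[0,0,-3,0,0,0,5.5],[0,0,-6,0,0,0,5.5],[0,0,-10,0,0,0,5.5],[0,0,-13,0,0,0,5.5]])

```text
time: 16.78
tcp_pos: [0.4447, 0.3264, 0.1714]
tcp_rot: [-3.141, -0.001, 0.0]
wrist_force: [1.2, 0.3, -1.0]
grip_width: 0.057
```

```bash
python3 -c "
from h import *
im,d=shot('s11',half=70,f=5,p=[.445,.33,.1])"
```

```text
16.7833 [0.4447 0.3264 0.1714] [-3.1405e+00 -6.0000e-04  1.0000e-04] 0.057 [ 1.2  0.3 -1. ]
84 170
```

View pics/s11.png

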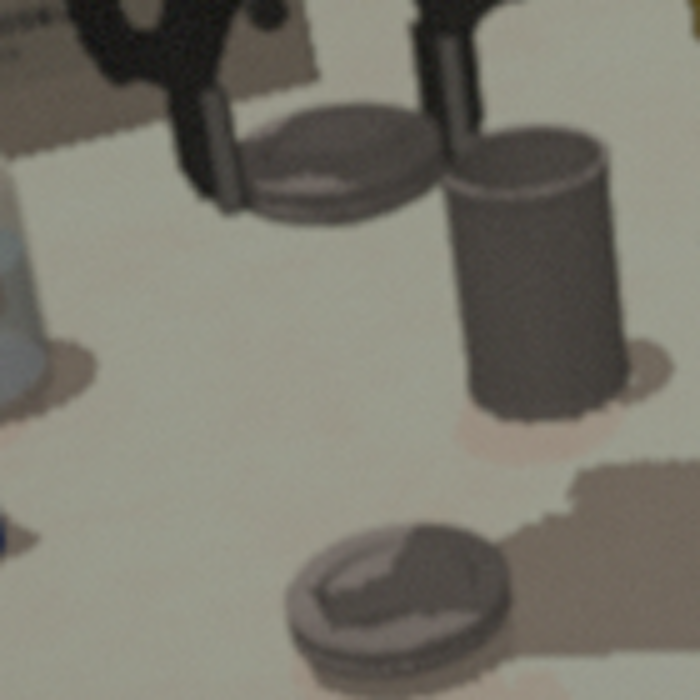

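Lid_b is held level and lid_a is undisturbed. On to canister_b.

Call:
step_arm(increments=[[0,3,0,0,0,0,5.5],[0,7,0,0,0,0,5.5],[0.3,11,0,0,0,0,5.5],[0.3,15,0,0,0,0,5.5],[0.3,18.5,0,0,0,0,5.5],[0.3,20.1,2,0,0,0,5.5],[0.3,20.1,4,0,0,0,5.5],[0.3,20.1,5,0,0,0,5.5]])

```text
time: 17.5
tcp_pos: [0.4472, 0.1232, 0.1173]
tcp_rot: [3.141, 0.001, -0.003]
wrist_force: [-0.1, 0.5, -1.1]
grip_width: 0.0568
```

```bash
python3 -c "
from h import *
im,d=shot('s12',half=50,f=6,p=[.448,.126,.09])
P=pts('scene',d)
m=(d>0)&(np.hypot(P[...,0]-.448,P[...,1]-.126)<.045)
q=P[m&(P[...,2]>.104)&(P[...,2]<.113)&(abs(P[...,1]-.126)<.027)];print(len(q),circ(q[:,:2]),q.min(0))
q=P[m&(P[...,2]>.07)&(P[...,2]<.08)];print(((q.min(0)+q.max(0))/2))"
```

```text
17.5 [0.4472 0.1232 0.1173] [ 3.1407e+00  7.0000e-04 -3.3000e-03] 0.0568 [-0.1  0.5 -1.1]
224 161
422 (array([0.44153821, 0.12565315]), np.float64(0.02148819540342284)) [0.41518608 0.09924003 0.1040427 ]
[0.44743673 0.12687054 0.074007  ]
```

View pics/s12.png

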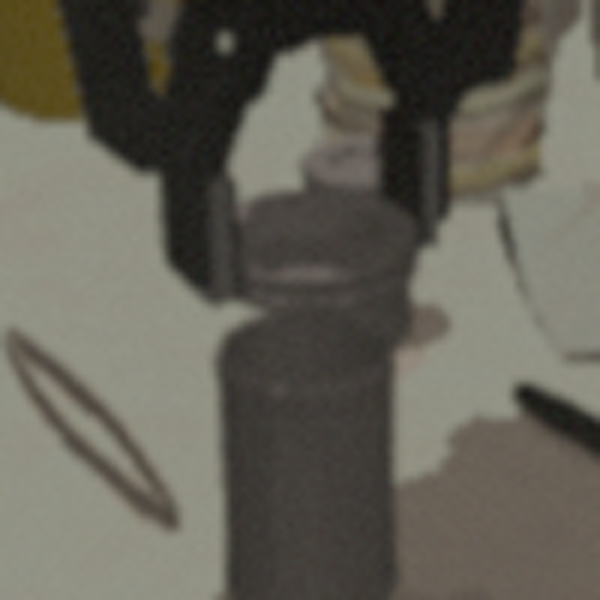

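The lid sits about 2-3 mm toward -y of the mouth (lid centre about (279,203), canister (275,220)). I nudge it and lower.

Call:
step_arm(increments=[[0.1,-0.2,0,0,0,0,5.5],[0.1,-0.2,0,0,0,0,5.5],[0.1,-0.2,0,0,0,0,5.5]])

```text
time: 17.8
tcp_pos: [0.4493, 0.1284, 0.1193]
tcp_rot: [-3.141, -0.001, 0.002]
wrist_force: [0.7, 0.4, -0.7]
grip_width: 0.057
```

```bash
python3 -c "
from h import *
im,d=shot('s13',half=40,f=8,p=[.448,.126,.09])
P=pts('scene',d)
m=(d>0)&(np.hypot(P[...,0]-.448,P[...,1]-.126)<.045)
# side-wall of the lid rim: nearest points per column below top
q=P[m&(P[...,2]>.1015)&(P[...,2]<.1105)&(abs(P[...,1]-.135)<.02)&(P[...,0]<.44)]
print(len(q),circ(q[:,:2]))
# known r fit
from scipy.optimize import least_squares
r=least_squares(lambda c:np.hypot(q[:,0]-c[0],q[:,1]-c[1])-.0295,[.448,.126],loss='soft_l1',f_scale=.001);print(r.x)
print(proj('scene',[.4474,.1257,.078]),proj('scene',[.4474,.1257,.111]))
for v in range(195,216,3):
  print(v,' '.join('%d:(%d,%d,%d)'%(u,*(P[v,u]*1000).round().astype(int)) for u in range(255,302,4)))
"
```

```text
17.8 [0.4493 0.1284 0.1193] [-3.1407e+00 -1.5000e-03  1.5000e-03] 0.057 [ 0.7  0.4 -0.7]
234 171
104 (array([0.4411447 , 0.13221863]), np.float64(0.021361984791036896))
[0.44994331 0.12921099]
[274.62297726 218.40829879] [274.15351908 200.56917232]
195 255:(439,165,134) 259:(439,158,132) 263:(468,135,116) 267:(469,127,113) 271:(463,123,114) 275:(462,115,113) 279:(457,111,114) 283:(450,107,116) 287:(446,101,115) 291:(437,100,119) 295:(443,88,113) 299:(648,-54,0)
198 255:(441,164,128) 259:(440,157,126) 263:(465,137,112) 267:(462,131,111) 271:(458,125,111) 275:(454,120,112) 279:(452,114,111) 283:(442,112,114) 287:(437,107,115) 291:(439,98,112) 295:(642,-39,-1) 299:(637,-47,-1)
201 255:(440,165,123) 259:(439,159,122) 263:(455,142,111) 267:(452,136,111) 271:(447,132,112) 275:(446,125,111) 279:(440,121,112) 283:(430,119,115) 287:(428,113,114) 291:(439,98,106) 295:(629,-31,-1) 299:(626,-40,-2)
204 255:(441,165,117) 259:(438,159,117) 263:(440,151,114) 267:(435,146,115) 271:(432,141,115) 275:(429,135,115) 279:(425,130,115) 283:(422,124,114) 287:(424,116,112) 291:(564,20,31) 295:(616,-23,-1) 299:(611,-30,-1)
207 255:(441,165,112) 259:(437,160,112) 263:(434,154,112) 267:(428,150,114) 271:(425,144,113) 275:(423,139,113) 279:(420,133,112) 283:(420,125,110) 287:(422,117,107) 291:(568,18,22) 295:(605,-16,-2) 299:(601,-23,-2)
210 255:(444,164,106) 259:(439,159,106) 263:(435,154,106) 267:(431,149,107) 271:(424,145,109) 275:(423,139,107) 279:(420,133,107) 283:(420,125,105) 287:(564,30,20) 291:(567,18,16) 295:(592,-7,-2) 299:(587,-14,-1)
213 255:(625,71,-1) 259:(623,62,-2) 263:(617,56,-1) 267:(612,49,-2) 271:(472,118,76) 275:(467,113,77) 279:(462,108,77) 283:(569,36,13) 287:(565,29,13) 291:(567,18,9) 295:(577,2,0) 299:(577,-8,-2)
```

View pics/s13.png

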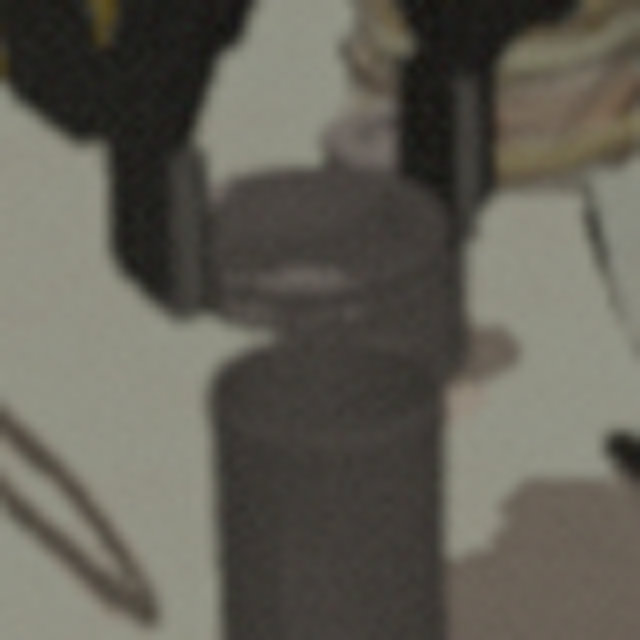

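Settled, the lid is at (0.450,0.129) against the mouth at (0.447,0.1265) in the same view. I correct by -2 mm in x and -2.5 mm in y, then lower.

Call:
step_arm(increments=[[-0.2,0.25,0,0,0,0,5.5],[-0.2,0.25,0.4,0,0,0,5.5],[-0.2,0.25,0.9,0,0,0,5.5],[-0.2,0.25,1.4,0,0,0,5.5],[-0.2,0.25,1.8,0,0,0,5.5],[-0.2,0.25,2.1,0,0,0,5.5],[-0.2,0.25,2.3,0,0,0,5.5],[-0.2,0.25,2.3,0,0,0,5.5]])

```text
time: 18.52
tcp_pos: [0.4464, 0.1245, 0.0947]
tcp_rot: [3.141, 0.001, -0.0]
wrist_force: [0.4, -0.3, -0.3]
grip_width: 0.0569
```

Call:
step_arm(increments=[[0,0,0.1,0,0,0,5.5],[0,0,0.1,0,0,0,5.5],[0,0,0.1,0,0,0,5.5]])

```text
time: 18.77
tcp_pos: [0.4468, 0.1246, 0.0944]
tcp_rot: [-3.142, -0.0, -0.0]
wrist_force: [0.5, 0.1, -0.2]
grip_width: 0.0569
```

```bash
python3 -c "
from h import *
im,d=shot('s14',half=40,f=8,p=[.448,.126,.09])"
```

```text
18.7667 [0.4468 0.1246 0.0944] [-3.1416e+00 -2.0000e-04 -2.0000e-04] 0.0569 [ 0.5  0.1 -0.2]
234 171
```

View pics/s14.png

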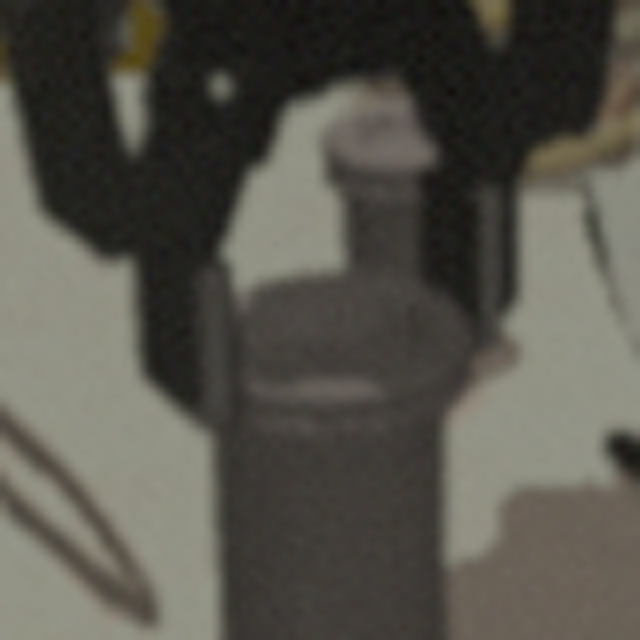

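The lid is about 1 px right (roughly 2 mm) and nearly seated. Small +y trim, then down to contact.

Call:
step_arm(increments=[[0,-0.1,0,0,0,0,5.5],[0,-0.15,0.1,0,0,0,5.5],[0,-0.15,0.15,0,0,0,5.5],[0,-0.15,0.15,0,0,0,5.5]])

```text
time: 19.15
tcp_pos: [0.4469, 0.1263, 0.0933]
tcp_rot: [-3.141, -0.001, -0.0]
wrist_force: [-1.3, -0.8, 6.3]
grip_width: 0.0571
```

Call:
step_arm(increments=[[0,0,0.1,0,0,0,5.5],[0,0,0.1,0,0,0,5.5],[0,0,0.1,0,0,0,5.5]])

```text
time: 19.4
tcp_pos: [0.4471, 0.1264, 0.0931]
tcp_rot: [-3.142, -0.002, -0.0]
wrist_force: [-5.3, -1.8, 20.3]
grip_width: 0.0567
```

Contact at 0.0932, the predicted seated height. I release.

Call:
step_arm(increments=[[0,0,-0.15,0,0,0,5.7],[0,0,-0.15,0,0,0,6.1],[0,0,-0.15,0,0,0,7.0],[0,0,-0.15,0,0,0,7.8],[0,0,-0.15,0,0,0,7.8],[0,0,-2,0,0,0,7.8],[0,0,-5,0,0,0,8.0],[0,0,-8,0,0,0,8.5]])

```text
time: 20.07
tcp_pos: [0.4457, 0.1258, 0.1719]
tcp_rot: [3.141, 0.003, 0.0]
wrist_force: [2.3, 0.4, 0.3]
grip_width: 0.085
```

```bash
python3 -c "
from h import *
im,d=shot('s15',half=60,f=5,p=[.448,.126,.09])
P=pts('scene',d); q=P[(d>0)&(np.hypot(P[...,0]-.4474,P[...,1]-.126)<.034)&(P[...,2]>.083)&(P[...,2]<.095)]
print(len(q),((q.min(0)+q.max(0))/2).round(4),np.ptp(q,0).round(4),np.percentile(q[:,2],[50,90,99]))
q=P[(d>0)&(np.hypot(P[...,0]-.4435,P[...,1]-.328)<.042)&(P[...,2]>.012)]
print(len(q),((q.min(0)+q.max(0))/2).round(4),np.ptp(q,0).round(4),q.max(0))
im,d=vision.read_camera('top');P=pts('top',d)
q=P[(d>0)&(np.hypot(P[...,0]-.4435,P[...,1]-.328)<.042)&(P[...,2]>.015)]
print(len(q),((q.min(0)+q.max(0))/2).round(4),np.ptp(q,0).round(4),q.max(0))
"
```

```text
20.0667 [0.4457 0.1258 0.1719] [3.1411e+00 2.9000e-03 1.0000e-04] 0.085 [2.3 0.4 0.3]
214 151
526 [0.4461 0.1281 0.087 ] [0.06   0.0581 0.0079] [0.08783657 0.08940397 0.09042483]
1009 [0.4424 0.3296 0.017 ] [0.0683 0.0669 0.0099] [0.47652041 0.36305595 0.02189709]
602 [0.4435 0.3274 0.0203] [0.0674 0.0674 0.0106] [0.47714421 0.36110648 0.02559866]
```

View pics/s15.png

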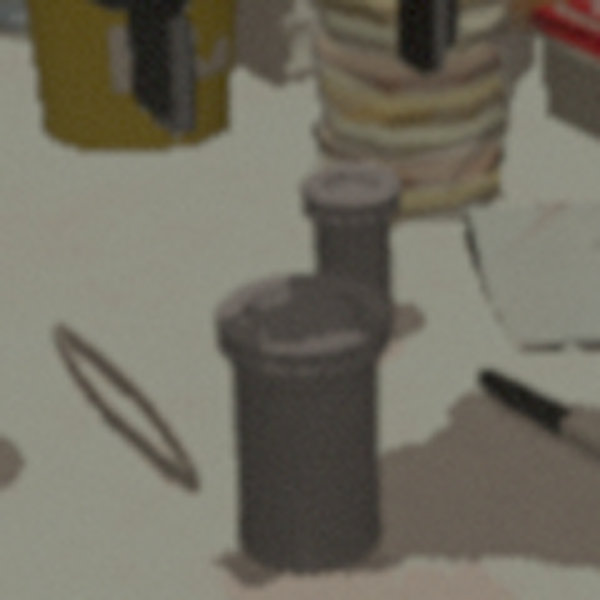

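Lid_b is seated (top at 0.090). Last is lid_a, measured at about (0.443,0.3285).

Call:
step_arm(increments=[[0,-3,0,0,0,0,8.5],[-0.2,-7,0,0,0,0,8.5],[-0.3,-11,0,0,0,0,8.5],[-0.3,-15,0,0,0,0,8.5],[-0.3,-18.5,2,0,0,0,8.5],[-0.3,-20.1,5,0,0,0,8.5],[-0.3,-20.2,8,0,0,0,8.5],[-0.3,-20.2,8,0,0,0,8.5]])

```text
time: 20.83
tcp_pos: [0.4405, 0.3271, 0.0863]
tcp_rot: [3.137, 0.007, 0.002]
wrist_force: [-0.7, -2.3, -0.4]
grip_width: 0.0846
```

Call:
step_arm(increments=[[0,0,0,0,0,0,8.5],[0,0,0,0,0,0,8.5],[0,0,0,0,0,0,8.5]])

```text
time: 21.08
tcp_pos: [0.4448, 0.3278, 0.0935]
tcp_rot: [-3.141, -0.002, -0.002]
wrist_force: [-0.0, 0.4, 0.4]
grip_width: 0.0849
```

Call:
step_arm(increments=[[-0.1,0,2,0,0,0,8.5],[-0.1,0,4,0,0,0,8.5],[-0.1,0,5.5,0,0,0,8.5],[-0.1,0,6.5,0,0,0,8.5],[-0.1,0,7,0,0,0,8.5],[-0.1,0,7.2,0,0,0,8.5],[-0.1,0,7.2,0,0,0,8.5],[-0.1,0,7.2,0,0,0,8.5]])

```text
time: 21.75
tcp_pos: [0.4432, 0.3284, 0.0207]
tcp_rot: [-3.141, -0.001, -0.0]
wrist_force: [-0.7, 0.7, 0.5]
grip_width: 0.0846
```

Call:
step_arm(increments=[[0,0,0,0,0,0,8.0],[0,0,0,0,0,0,7.4],[0,0,0,0,0,0,6.8],[0,0,0,0,0,0,6.4],[0,0,0,0,0,0,6.4],[0,0,0,0,0,0,6.4],[0,0,0,0,0,0,6.4]], force=60)

```text
time: 22.33
tcp_pos: [0.443, 0.3283, 0.021]
tcp_rot: [-3.141, -0.001, -0.0]
wrist_force: [-3.3, -2.7, 13.1]
grip_width: 0.0653
```

Call:
step_arm(increments=[[0,0,-0.3,0,0,0,6.4],[0,0,-0.8,0,0,0,6.4],[0,0,-2,0,0,0,6.4],[0,0,-4,0,0,0,6.4],[0,0,-7,0,0,0,6.4],[0,0,-10,0,0,0,6.4],[0,0,-13,0,0,0,6.4],[0,0,-15,0,0,0,6.4]])

```text
time: 23.0
tcp_pos: [0.443, 0.3287, 0.1735]
tcp_rot: [-3.14, -0.002, 0.0]
wrist_force: [0.2, 0.9, -1.8]
grip_width: 0.0654
```

Call:
step_arm(increments=[[1.5,1.2,0,0,0,0,6.4],[4,3.2,0,0,0,0,6.4],[7,5.6,0,0,0,0,6.4],[10,8,0,0,0,0,6.4],[11.6,9.3,0,0,0,0,6.4],[12.1,9.7,0.5,0,0,0,6.4],[12.1,9.7,1,0,0,0,6.4],[12.1,9.7,1.5,0,0,0,6.4]])

```text
time: 23.67
tcp_pos: [0.5628, 0.2316, 0.1547]
tcp_rot: [-3.141, 0.001, -0.0]
wrist_force: [-0.0, 0.4, -1.3]
grip_width: 0.0655
```

Call:
step_arm(increments=[[0,0,0,0,0,0,6.4],[0,0,0,0,0,0,6.4],[0,0,0,0,0,0,6.4]])

```text
time: 23.92
tcp_pos: [0.5627, 0.2323, 0.1551]
tcp_rot: [-3.141, 0.0, 0.002]
wrist_force: [-0.2, 1.1, -0.2]
grip_width: 0.0655
```

```bash
python3 -c "
from h import *
from scipy.optimize import least_squares
im,d=shot('s16',half=60,f=5,p=[.564,.232,.11])
P=pts('scene',d)
m=(d>0)&(np.hypot(P[...,0]-.564,P[...,1]-.232)<.05)
q=P[m&(P[...,2]>.08)&(P[...,2]<.093)];print('can',((q.min(0)+q.max(0))/2).round(4))
q=P[m&(P[...,2]>.1275)&(P[...,2]<.148)&(abs(P[...,1]-.236)<.02)&(P[...,0]<.55)]
print(len(q),np.percentile(q[:,2],[5,50,95]),least_squares(lambda c:np.hypot(q[:,0]-c[0],q[:,1]-c[1])-.034,[.564,.232],loss='soft_l1',f_scale=.001).x)
"
```

```text
23.9167 [0.5627 0.2323 0.1551] [-3.1412e+00  3.0000e-04  2.0000e-03] 0.0655 [-0.2  1.1 -0.2]
127 131
can [0.5641 0.2339 0.0862]
104 [0.13465834 0.14468783 0.14736267] [0.56488236 0.23266747]
```

View pics/s16.png

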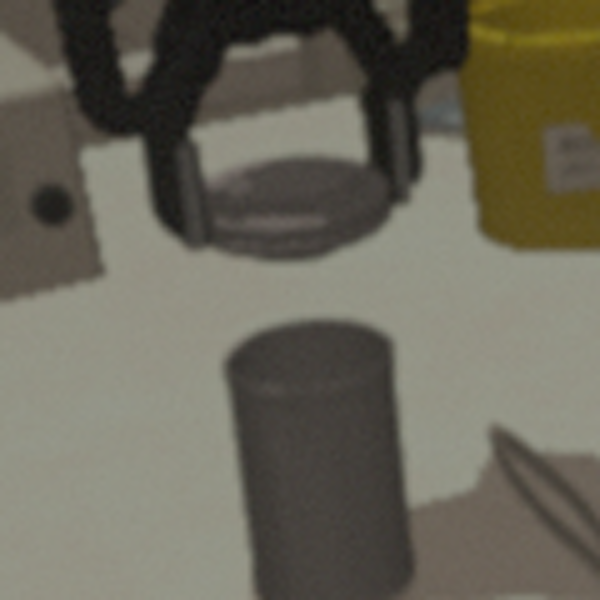

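Lid_a is held level with its centre within about 1.5 mm of the mouth. I lower it.

Call:
step_arm(increments=[[0,-0.1,1,0,0,0,6.4],[0,-0.1,2,0,0,0,6.4],[0,-0.1,2.8,0,0,0,6.4],[0,-0.1,3.4,0,0,0,6.4],[0,-0.1,3.9,0,0,0,6.4],[0,-0.1,4.3,0,0,0,6.4],[0,-0.1,4.5,0,0,0,6.4],[0,-0.1,4.5,0,0,0,6.4]])

```text
time: 24.63
tcp_pos: [0.5635, 0.2319, 0.1093]
tcp_rot: [3.141, 0.001, -0.0]
wrist_force: [-0.2, -0.1, -1.0]
grip_width: 0.0653
```

```bash
python3 -c "
from h import *
im,d=shot('s17',half=50,f=6,p=[.564,.232,.09])"
```

```text
24.6333 [0.5635 0.2319 0.1093] [ 3.1413e+00  5.0000e-04 -2.0000e-04] 0.0653 [-0.2 -0.1 -1. ]
138 152
```

View pics/s17.png

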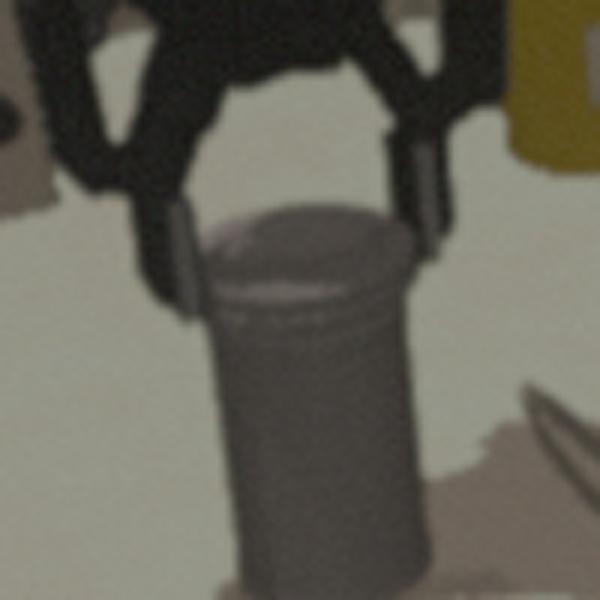

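The plug is in and a gap remains under the rim. Down in 1 mm steps.

Call:
step_arm(increments=[[0,0,0.1,0,0,0,6.4],[0,0,0.2,0,0,0,6.4],[0,0,0.3,0,0,0,6.4],[0,0,0.3,0,0,0,6.4],[0,0,0.3,0,0,0,6.4]])

```text
time: 25.1
tcp_pos: [0.5637, 0.232, 0.1068]
tcp_rot: [3.142, -0.0, -0.0]
wrist_force: [-0.3, -0.0, -1.9]
grip_width: 0.0654
```

Call:
step_arm(increments=[[0,0,0.1,0,0,0,6.4],[0,0,0.1,0,0,0,6.4],[0,0,0.1,0,0,0,6.4]])

```text
time: 25.35
tcp_pos: [0.5637, 0.232, 0.1058]
tcp_rot: [3.142, 0.0, -0.0]
wrist_force: [0.2, 0.1, -0.9]
grip_width: 0.0649
```

Call:
step_arm(increments=[[0,0,0.1,0,0,0,6.4],[0,0,0.1,0,0,0,6.4],[0,0,0.1,0,0,0,6.4]])

```text
time: 25.6
tcp_pos: [0.5639, 0.2321, 0.1051]
tcp_rot: [-3.141, -0.001, -0.0]
wrist_force: [-0.5, -0.5, 3.8]
grip_width: 0.0653
```

Call:
step_arm(increments=[[0,0,0.1,0,0,0,6.4],[0,0,0.1,0,0,0,6.4],[0,0,0.1,0,0,0,6.4]])

```text
time: 25.85
tcp_pos: [0.564, 0.2322, 0.1051]
tcp_rot: [-3.141, -0.001, -0.0]
wrist_force: [-2.7, -2.6, 12.7]
grip_width: 0.0654
```

Seated at 0.105 as predicted. I release and withdraw.

Call:
step_arm(increments=[[0,0,-0.1,0,0,0,6.6],[0,0,-0.1,0,0,0,7.0],[0,0,-0.1,0,0,0,7.8],[0,0,-0.1,0,0,0,8.5],[0,0,-0.1,0,0,0,8.5],[0,0,-2,0,0,0,8.5],[0,0,-5,0,0,0,8.5],[0,0,-9,0,0,0,8.5]])

```text
time: 26.52
tcp_pos: [0.5621, 0.2311, 0.1921]
tcp_rot: [3.139, 0.005, -0.0]
wrist_force: [0.7, 1.1, -0.5]
grip_width: 0.0848
```

Call:
step_arm(increments=[[-3,-3,-3,0,0,0,8.5],[-6,-6,-4,0,0,0,8.5],[-9,-9,-4,0,0,0,8.5],[-12,-13,-4,0,0,0,8.5],[-12,-13,-4,0,0,0,8.5],[-12,-13,-4,0,0,0,8.5]])

```text
time: 27.02
tcp_pos: [0.439, 0.3674, 0.2345]
tcp_rot: [-3.138, 0.001, 0.008]
wrist_force: [0.5, -0.1, 0.4]
grip_width: 0.085
```

```bash
python3 - <<'E'
from h import *
im,ds=vision.read_camera("scene"); cv2.imwrite("pics/fs.png",im[:,:,::-1])
it,dt=vision.read_camera("top"); cv2.imwrite("pics/ft.png",it[:,:,::-1])
print(robot.get_state()['tcp_pos'])
C={"a":(.5642,.232,.092,.030,.034),"b":(.4474,.1257,.078,.0255,.0295),"c":(.448,-.1147,.064,.021,.025),"d":(.579,.027,.052,.0165,.0205)}
for n,d in(("scene",ds),("top",dt)):
    P=pts(n,d)
    for k,(x,y,H,r,R) in C.items():
        m=(d>0)&(np.hypot(P[...,0]-x,P[...,1]-y)<R+.006)
        q=P[m&(P[...,2]>H+.008)]
        t=P[m&(P[...,2]>H+.0085)&(np.hypot(P[...,0]-x,P[...,1]-y)<R-.003)&(np.hypot(P[...,0]-x,P[...,1]-y)>R-.0105)]
        if len(t)<8: print(n,k,'few');continue
        A=np.c_[t[:,:2]-[x,y],np.ones(len(t))]; s=np.linalg.lstsq(A,t[:,2],rcond=None)[0]
        print(n,k,len(q),"mid",((q.min(0)+q.max(0))/2)[:2].round(4),"ext",np.ptp(q,0).round(4),"top z",s[2].round(4),"exp",H+.012,"tilt",np.hypot(*s[:2]).round(3))
E
```

```text
[0.4431227  0.36266934 0.233765  ]
scene a 381 mid [0.5639 0.2338] ext [0.0689 0.0665 0.0049] top z 0.1029 exp 0.104 tilt 0.008
scene b 367 mid [0.4454 0.128 ] ext [0.0586 0.0582 0.0044] top z 0.0889 exp 0.09 tilt 0.004
scene c 212 mid [ 0.4455 -0.1138] ext [0.0509 0.049  0.0046] top z 0.0748 exp 0.076 tilt 0.004
scene d 138 mid [0.579  0.0277] ext [0.0409 0.0395 0.0041] top z 0.0626 exp 0.064 tilt 0.017
top a 608 mid [0.5638 0.231 ] ext [0.0672 0.0675 0.01  ] top z 0.104 exp 0.104 tilt 0.002
top b 471 mid [0.4465 0.1259] ext [0.0568 0.056  0.0097] top z 0.09 exp 0.09 tilt 0.01
top c 364 mid [ 0.447  -0.1161] ext [0.0481 0.0483 0.0087] top z 0.0758 exp 0.076 tilt 0.015
top d 226 mid [0.5791 0.0256] ext [0.04   0.0384 0.0079] top z 0.0639 exp 0.064 tilt 0.031
```

View pics/fs.png

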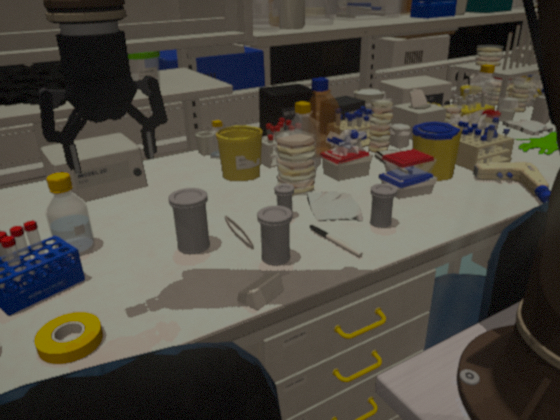

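View pics/ft.png

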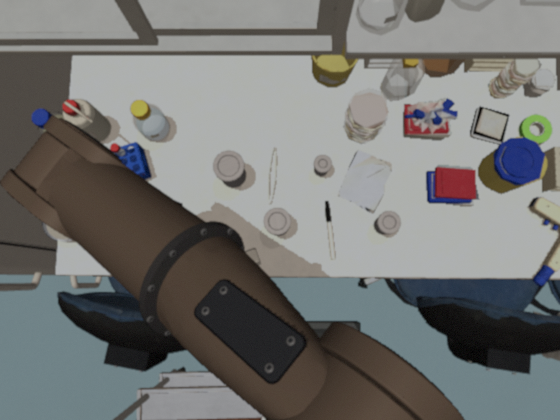

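All four lids lie flat on their own canisters: a (190,195), b (275,213), c (382,190) and d (284,188) in the scene view. The gripper is clear, so I hand in.

Call:
step_arm(increments=[[0,0,0,0,0,0,8.5],[0,0,0,0,0,0,8.5],[0,0,0,0,0,0,8.5]])

```text
time: 27.37
tcp_pos: [0.4448, 0.3608, 0.2335]
tcp_rot: [3.141, 0.0, -0.003]
wrist_force: [0.6, 0.4, 1.3]
grip_width: 0.0848
```

```bash
python3 -c "
from cell import robot
print(robot.job_done())"
```

```text
the job is handed in; nothing more can be done
None
```

All four lids (d, c, b, then a) are seated on their own canisters, and I handed the job in at 27.4 s with the gripper clear of everything. Each lid was lowered until the wrist felt it touch the rim, then released.

- **Height:** lid tops are within 0.2 mm of fully seated in the top view. The scene view reads 1.0–1.4 mm low throughout, but it also reads the bench about 1 mm low.
- **Centring:** each lid centre is within about 2.5 mm of where its canister stood at the start, with lid_c in the scene view the furthest off. The two cameras differ by about 2 mm in y.
- **Tilt:** the largest reading is 0.031 rad, for lid_d in the top view; the scene view gives 0.017 rad for the same lid. Both are under the 0.08 limit.
- **Canisters:** all four are upright in the pictures, and I saw no shift. I did not measure their final positions separately from the lids.

No check failed; the job report gave no verdict.

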